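Put the stripped coffee-machine spares away in their bins

ROBOT

A 7-joint arm with a two-finger parallel gripper is mounted at the origin on the work surface. World frame = base frame: x ahead of the robot, y to its left, z up, the work surface at z = 0. Lengths are in m, angles in rad, forces in N, time in s.
With the tool pointing down it reaches from about 0.4 to 0.85 m from the base axis. Payload 10.4 kg.
Tool frame: the origin (TCP) lies at the centre of the arm's flange, where the gripper is bolted on; the fingertips stand 182 mm ahead of it and the grasp point (between the pads) lies r.grasp_offset ahead of it (r.grasp_offset is the distance from the TCP to the grasp point, in m); z points along the fingers, y is the line along which they close (so a half turn about z gives the same grasp; the last joint's range is limited). The gripper opens to 87 mm and grips with 3 to 60 N. Pads are 19 mm wide; open, the fingers measure 117 mm over their backs; the gripper's body (75 mm by 190 mm) begins 51 mm behind the grasp point.
Start: joints at [-1.168, 0.332, -0.065, 1.46, 0.022, 1.35, -0.088], TCP at [0.258, 0.569, 0.405] pointing down, gripper open.
Joint ranges: [-2.6, 2.6], [-0.5, 2.12], [-1.47, 1.34], [0.16, 2.42], [-1.27, 4.41], [0.06, 2.06], [-2.6, 2.6]. Speed limits (rad/s): [2.22, 2.22, 2.79, 2.79, 3.14, 3.14, 3.14].

INTERFACE

Orientations are given as a unit quaternion [x, y, z, w].
In Python, from bench import status, vision, job, spotter, r gives the robot as it stands. The module is installed in compiled form; this text tells all that it offers.
- The arm moves only by the tool play_rows, never from a script. Its argument "series" is a list of rows, each a list of 6 numbers: the shift along the tool's x, y, z each as a share of 150 mm, from -1 to 1, then the turn, a rotation vector about the tool's x, y, z each as a share of 30 degrees, from -1 to 1. In form: [[x, y, z, ax, ay, az], ...]. A call has 1 to 5 rows; each row is the pose to reach, as a shift and turn from the pose commanded when the call began, along the tool's axes at that moment; what a row does not reach only later rows make up. A row lasts 1/10 s, in which the tool goes at most 50 mm and 8.59 degrees, less where a joint would pass 70% of its speed; a pose out of reach is approached as far as the arm can. A call with a number of a shift or a turn outside -1 to 1 is refused whole. A call with a gripper value outside its range is refused whole. "fingers" is the opening, from -1 (shut) to 1 (fully open), set as the call begins (left out, the last holds). The fingers move at their own pace and stop on an object; "squeeze" is the grip in N (left out, the last holds). Time passes only in rows, so rows that repeat a pose let the fingers close. It gives the time, the measured TCP pose, the force, the opening and the grip force at its end, in the units of the state.
- status.read_state(): the state, without advancing time (a new reading comes with each control period).
- vision.camera(name): name is "scene" or "side" or "wrist"; returns the picture (400x640x3 uint8, blue, green, red); there is no depth.
- vision.calibration(name): a dict with "fx", "fy", "cx", "cy" (pixels), "rvec" (rotation vector, rad) and "tvec" (3), from world to camera coordinates, as OpenCV has them; the wrist camera has in their place "T_tool_cam" (4x4, takes a point from camera to tool coordinates, whose origin is the TCP and whose axes are the flange's). Camera axes: x right, y down, z forward; pixel columns grow to the right and rows downward; lengths in m; the calibration is good to about 2 mm. The wrist camera is an equidistant fisheye: a pixel r from the principal point sees the ray r / f radians off the axis. A picture is of the moment at which its call begins: read the wrist's pose just before it. calibration takes no time and is no camera call.
- job.close_job(): hands the job in; it is judged then, once.
Trained networks look in the newest picture that a camera, given by its name, has taken for a name from the list of things; names that differ only in an ending like _2 or _b are one class to them, and where a whole thing is asked for, a point or a joint stands for the part that bears it (a point fixed in the world has none). Each returns a list of dicts, best first, with "conf" (0 to 1); they miss things now and then, are a little off and sometimes report something else, mostly with a low value. They report only what shows in the picture. A call takes as long as a camera call. They do not tell look-alikes from the thing itself.
- spotter.boxes_of(camera, name): "point" ([x, y, z] in m, in world coordinates, good to about 4 mm: the middle of the surface that is visible of it).
- spotter.regions_of(camera, name): "pixels" (400x640 bool, what is visible of it).
The state is a dict: "time": time; "joint_positions": joint angles; "joint_vel": joint speeds; "joint_torque": joint torques, N m; "ee_pos": TCP position; "eef_rot": TCP orientation; "ft_force": force on the tool from outside, world axes, zero at the start; "torque": the same for the moment, N m; "width": finger opening in m; "grip_force": force on a finger pad.
Only numpy, scipy, OpenCV 4.12 (cv2) and the standard library are available. Lean on these libraries where they do the work, as an engineer would, in place of code of your own. Each camera call takes 0.05 s, during which the arm holds its last target. There are 200 camera calls.

TASK

Five spare parts off the coffee machine stand loose on the service mat: put both black knobs in the yellow bin, both brass valves in the blue bin and the pressure gauge in the red bin, where the same kind of stock already lies in the rear compartment. Set each one down, without dropping it, in the empty front compartment, standing on the bin floor the way it stands now (knobs cap up, valves spigot up, gauge dial up) and none on top of another. Leave the portafilter and the screwdriver where they lie.

Things in the scene. Friction and masses are not known exactly. Their poses are not given: they have to be found in the camera images.
- knob_a: A black plastic steam-tap knob with a scalloped edge and a bright round cap on top: 44 mm across, 34 mm high, about 60 g, standing on its flat base, cap up. Origin at the centre of its underside, z axis up; round, so its yaw does not matter. One of two alike, on the mat (z = 0.003).
- knob_b: A black plastic steam-tap knob with a scalloped edge and a bright round cap on top: 44 mm across, 34 mm high, about 60 g, standing on its flat base, cap up. Origin at the centre of its underside, z axis up; round, so its yaw does not matter. One of two alike, on the mat (z = 0.003).
- valve_a: A brass non-return valve standing on end: a hexagonal body 27 mm across the flats (31 mm over the corners) and 30 mm high, with a 16 mm round threaded spigot above it up to 44 mm; about 130 g. Origin at the centre of its underside, z axis up; one pair of flats faces the body's +y and -y. One of two alike.
- valve_b: A brass non-return valve standing on end: a hexagonal body 27 mm across the flats (31 mm over the corners) and 30 mm high, with a 16 mm round threaded spigot above it up to 44 mm; about 130 g. Origin at the centre of its underside, z axis up; one pair of flats faces the body's +y and -y. One of two alike.
- gauge: Pressure gauge lying on its back, white dial with red needle up: round bright case 52 mm across, 26 mm thick, 120 g. Origin: centre of the underside of the case, z up. A brass stem (11 mm round, 13 mm square collar) sticks out level, 13 mm up, along the body's -x to 50 mm from the origin: grip the case across y, clear of the stem. Stands on the mat, z = 0.003 (as do all loose things).
- bin_yellow: Fixed yellow picking bin, 200 mm deep (x), 150 wide (y), 4 mm walls and floor. Origin: centre of underside; x to the rear, z up. 50 mm divider at x 14..18 mm. Empty FRONT compartment: x -96..14, y -71..71, floor z 4 mm. REAR one holds three black knobs, part of the bin. Front wall 32 mm high, rear 70; sides 70, sloping down to 32 from x -10 to the front. Yaw within 0.22 rad, front to the robot.
- bin_blue: Fixed blue picking bin, 200 mm deep (x), 150 wide (y), 4 mm walls and floor. Origin: centre of underside; x to the rear, z up. 50 mm divider at x 14..18 mm. Empty FRONT compartment: x -96..14, y -71..71, floor z 4 mm. REAR one holds five brass valves, part of the bin. Front wall 32 mm high, rear 70; sides 70, sloping down to 32 from x -10 to the front. Yaw within 0.22 rad, front to the robot.
- bin_red: Fixed red picking bin, 200 mm deep (x), 150 wide (y), 4 mm walls and floor. Origin: centre of underside; x to the rear, z up. 50 mm divider at x 14..18 mm. Empty FRONT compartment: x -96..14, y -71..71, floor z 4 mm. REAR one holds two pressure gauges, part of the bin. Front wall 32 mm high, rear 70; sides 70, sloping down to 32 from x -10 to the front. Yaw within 0.22 rad, front to the robot.
- portafilter: To be left alone: bright metal portafilter on the mat to the left, round head 68 mm across (80 over its lugs), 36 mm high; black handle along its +x to 180 mm. Origin: centre of the head's underside. The fixed blue-grey mat's top is at z = 0.003. A tamper (58 mm wide, 68 high) and a steel filter basket (58 wide, 26 high) also stand on it, 85 mm or more from any part.
- screwdriver: To be left alone: an orange-handled screwdriver lying on the mat at the right end of the row of parts, its handle towards them; 200 mm long, handle 26 mm thick. Origin under its mid-length, +x towards the tip.
Things that resemble listed ones, but are neither listed nor needed, are in the scene too. What is shaped like the knob_a but pink or purple is not meant.

How it is judged:
At the end, for the whole second after the job is handed in: Knobs in the yellow, valves in the blue, gauge in the red bin: each with its centre inside the front compartment, underside within 6 mm of the bin floor, upright (cap, spigot, dial up) within 0.15 rad, at rest; portafilter and screwdriver within 20 mm of their start (x of knob_a in the frame of bin_yellow between -0.096 and 0.014 m and y of knob_a in the frame of bin_yellow between -0.071 and 0.071 m and z of each of knob_a, knob_b in the frame of bin_yellow below 0.01 m and angle between each of knob_a, knob_b, valve_a, valve_b, gauge's own z axis and vertical below 0.15 rad and linear speed of each of knob_a, knob_b, valve_a, valve_b, gauge below 0.02 m/s and angular speed of each of knob_a, knob_b, valve_a, valve_b, gauge below 0.2 rad/s and x of knob_b in the frame of bin_yellow between -0.096 and 0.014 m and y of knob_b in the frame of bin_yellow between -0.071 and 0.071 m and x of valve_a in the frame of bin_blue between -0.096 and 0.014 m and y of valve_a in the frame of bin_blue between -0.071 and 0.071 m and z of each of valve_a, valve_b in the frame of bin_blue below 0.01 m and x of valve_b in the frame of bin_blue between -0.096 and 0.014 m and y of valve_b in the frame of bin_blue between -0.071 and 0.071 m and x of gauge in the frame of bin_red between -0.096 and 0.014 m and y of gauge in the frame of bin_red between -0.071 and 0.071 m and z of gauge in the frame of bin_red below 0.01 m and distance of each of portafilter, screwdriver from where it was at the start of the episode below 0.02 m); the robot touches nothing.
It fails at once if a part is dropped or thrown (moving faster than 0.7 m/s while the fingers do not touch it: a free fall of about 25 mm) ((linear speed of knob_a above 0.7 m/s and contact force between the fingers and knob_a below 0.05 N) or (linear speed of knob_b above 0.7 m/s and contact force between the fingers and knob_b below 0.05 N) or (linear speed of valve_a above 0.7 m/s and contact force between the fingers and valve_a below 0.05 N) or (linear speed of valve_b above 0.7 m/s and contact force between the fingers and valve_b below 0.05 N) or (linear speed of gauge above 0.7 m/s and contact force between the fingers and gauge below 0.05 N)).
It fails at once if the portafilter or the screwdriver is shifted by more than 20 mm (distance of any of portafilter, screwdriver from where it was at the start of the episode above 0.02 m).
It also fails if it takes over 120 s, if anything falls off the work surface, if the arm or the gripper's body presses on something with over 40 N, if the wrist force passes 120 N, or if a joint passes its speed limit or range.

## Working session

There is one attempt and no reset: what is moved stays moved. The work goes in short steps, Python scripts to look and compute and a tool call to move; the robot and the scene stay as the last step left them, time stands still between calls to the robot, and variables do not carry over. Pictures are saved under pics/ and viewed, at most 14 in all, crops included, and the job is handed in when it is done.

Besides the shell and the picture viewer there is one more tool, called after ">>>" as name(argument=value, ...), one argument or row to a line, values as JSON. play_rows: Moves the arm, as the interface text tells. Shift numbers are shares of 150 mm and turn numbers shares of 30 degrees, none past 1 either way. Its arguments: {"type":"object","properties":{"series":{"type":"array","items":{"type":"array","items":{"type":"number"}}},"fingers":{"type":"number"},"squeeze":{"type":"number"}},"required":["series"]}

```bash
mkdir -p pics; python3 - <<'E'
from bench import status, vision, job, spotter, r
import cv2
print(r.grasp_offset); s=status.read_state(); print(s)
for n in ("scene","side","wrist"):
    cv2.imwrite(f"pics/{n}0.png",vision.camera(n)); print(n,vision.calibration(n))
for n in ("knob_a","valve_a","gauge","bin_yellow","bin_blue","bin_red","portafilter","screwdriver"):
    for c in ("scene","side"):
        print(n,c,[(d["point"],round(d["conf"],2)) for d in spotter.boxes_of(c,n)])
E
```

```text
0.1635
{'time': 0.0, 'joint_positions': array([-1.16762732,  0.33286994, -0.06471503,  1.4609558 ,  0.02161722,
        1.34988973, -0.08849153]), 'joint_vel': array([ 1.43887859e-03,  2.02480978e-05,  1.55098932e-03, -2.19091481e-04,
       -7.26080341e-04, -1.38000149e-03, -5.25836479e-04]), 'joint_torque': array([-2.07395010e-04, -6.23271060e+01,  2.43762141e-02, -3.89878964e+01,
       -6.12819172e-02,  4.00708860e-02,  1.47834317e-04]), 'ee_pos': array([0.25807362, 0.56908558, 0.40394809]), 'eef_rot': array([ 2.11256766e-01,  9.77430340e-01, -7.04393599e-04, -1.12165323e-04]), 'ft_force': array([-0.1047726 ,  0.71665013, -0.05296578]), 'torque': array([-0.05149704, -0.04157483,  0.03062867]), 'grip_force': 0.0, 'width': 0.08718470609970201}
scene {'fx': 388.2735299680607, 'fy': 388.2735299680607, 'cx': 317.50024449277845, 'cy': 197.40926600683463, 'rvec': array([ 2.10758744,  0.95597863, -0.46797979]), 'tvec': array([-0.3229015 , -0.21054161,  1.38371907])}
side {'fx': 496.0642411765771, 'fy': 496.0642411765771, 'cx': 320.62253064011855, 'cy': 209.09838787159705, 'rvec': array([
[... 965 characters left out ...]
0.4341, 0.1381, 0.0338], 0.5)]
gauge scene [([0.3966, 0.293, 0.0275], 0.77), ([0.4855, -0.0218, 0.0283], 0.18)]
gauge side [([0.3845, 0.2858, 0.0249], 0.65)]
bin_yellow scene [([0.7133, -0.0034, 0.0309], 0.93)]
bin_yellow side [([0.709, 0.0, 0.0315], 0.9)]
bin_blue scene [([0.6652, 0.2986, 0.032], 0.94)]
bin_blue side [([0.6473, 0.3099, 0.0293], 0.65), ([0.4788, -0.0281, 0.0313], 0.45)]
bin_red scene [([0.6571, -0.2882, 0.0261], 0.82)]
bin_red side [([0.6389, -0.2814, 0.0238], 0.9)]
portafilter scene []
portafilter side [([0.3931, 0.4386, 0.0364], 0.71)]
screwdriver scene [([0.391, -0.4101, 0.0218], 0.8)]
screwdriver side [([0.3784, -0.4171, 0.0252], 0.68), ([0.6391, -0.2798, 0.0259], 0.53)]
```

View pics/scene0.png

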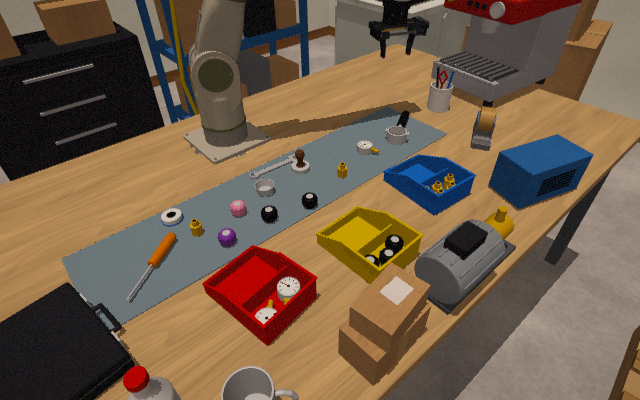

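View pics/side0.png

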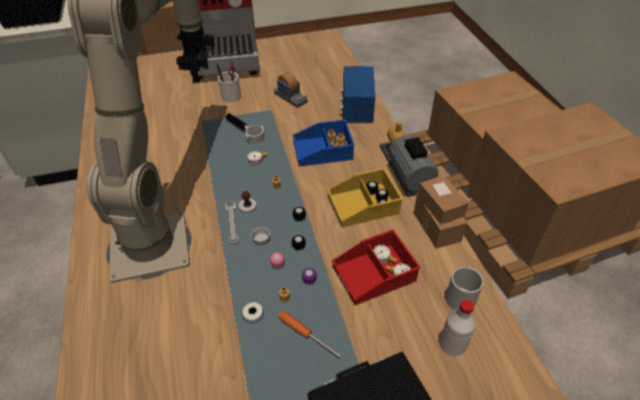

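Knobs (black, bright cap): scene (270,213), (310,200). The pink knob (238,208) and purple knob (227,237) are look-alikes, not wanted. Valves: (196,228), (342,171). Gauge: (366,147), with the portafilter just right of it at (398,133). I'll confirm these in a crop and fit the bins and parts by silhouette.

```bash
cat > h.py <<'E'
import numpy as np, cv2
from scipy.optimize import minimize
from scipy.spatial.transform import Rotation as R
from bench import status, vision, spotter, r
def proj(P,cam,pose=None):
    c=vision.calibration(cam); P=np.asarray(P,float).reshape(-1,3)
    if cam!="wrist":
        q=P@R.from_rotvec(c["rvec"]).as_matrix().T+c["tvec"]
        return np.c_[c["fx"]*q[:,0]/q[:,2]+c["cx"],c["fy"]*q[:,1]/q[:,2]+c["cy"]]
    T=np.eye(4);T[:3,:3]=R.from_quat(pose[1]).as_matrix();T[:3,3]=pose[0]
    T=np.linalg.inv(T@c["T_tool_cam"]); q=P@T[:3,:3].T+T[:3,3]
    n=np.hypot(q[:,0],q[:,1]); th=np.arctan2(n,q[:,2])
    return np.c_[c["fx"]*th*q[:,0]/n+c["cx"],c["fy"]*th*q[:,1]/n+c["cy"]]
def silh(polys,cam,pose=None,S=4):
    m=np.zeros((400*S,640*S),np.uint8)
    for p in polys:
        u=proj(p,cam,pose)
        cv2.fillConvexPoly(m,cv2.convexHull(np.round((u+.5)*S-.5).astype(np.int32)),1)
    return cv2.resize(m.astype(np.float32),(640,400),interpolation=cv2.INTER_AREA)
def fit(model,x0,masks,step,poses={}):
    def cost(x): return sum(1-np.minimum(s:=silh(model(x),c,poses.get(c)),m).sum()/np.maximum(s,m).sum() for c,m in masks.items())
    x0=np.asarray(x0,float); sim=np.vstack([x0]+[x0+d for d in np.diag(step)])
    o=minimize(cost,x0,method="Nelder-Mead",options=dict(initial_simplex=sim,maxfev=150,xatol=2e-4,fatol=1e-4))
    return o.x,o.fun/len(masks)
def ring(x,y,rad,z,n=32):
    a=np.arange(n)*2*np.pi/n; return np.c_[x+rad*np.cos(a),y+rad*np.sin(a),a*0+z]
def bin_model(p):
    c,s=np.cos(p[2]),np.sin(p[2]); w=lambda q:np.array([[p[0]+c*x-s*y,p[1]+s*x+c*y,z] for x,y,z in q])
    o=[w([(-.1,-.075,0),(-.1,.075,0),(.1,.075,0),(.1,-.075,0)]),w([(-.1,-.075,0),(-.1,.075,0),(-.1,.075,.032),(-.1,-.075,.032)]),
       w([(.1,-.075,0),(.1,.075,0),(.1,.075,.07),(.1,-.075,.07)])]
    for y in(-.075,.075): o.append(w([(-.1,y,0),(.1,y,0),(.1,y,.07),(-.01,y,.07),(-.1,y,.032)]))
    return o
knob=lambda p:[np.r_[ring(p[0],p[1],.022,.003),ring(p[0],p[1],.022,.028),ring(p[0],p[1],.015,.037)]]
def valve(p):
    a=(p[2] if len(p)>2 else 0)+np.arange(6)*np.pi/3; X=np.c_[p[0]+.0156*np.cos(a),p[1]+.0156*np.sin(a)]
    return [np.r_[np.c_[X,a*0+.003],np.c_[X,a*0+.033]],np.r_[ring(p[0],p[1],.008,.033),ring(p[0],p[1],.008,.047)]]
def gauge(p):
    c,s=np.cos(p[2]),np.sin(p[2]); st=np.array([[p[0]+c*x-s*y,p[1]+s*x+c*y,z] for x in(-.02,-.05) for y in(-.0055,.0055) for z in(.0105,.0215)])
    return [np.r_[ring(p[0],p[1],.026,.003),ring(p[0],p[1],.026,.029)],st]
E
python3 - <<'E'
from h import *
im={c:vision.camera(c) for c in("scene","side")}
cv2.imwrite("pics/crop1.png",cv2.resize(im["scene"][120:260,170:420],None,fx=3.2,fy=3.2,interpolation=cv2.INTER_CUBIC))
def near(c,name,x):
    u=proj([[*x[:2],.018]],c)[0]; b=None
    for d in spotter.regions_of(c,name):
        v,h=np.nonzero(d["pixels"])
        if np.hypot(h.mean()-u[0],v.mean()-u[1])<14: return d["pixels"].astype(np.float32)
for n,x,a in(("bin_yellow",(.71,0),(18,35)),("bin_blue",(.66,.3),(100,125)),("bin_red",(.65,-.285),(0,6))):
    ms={}
    for c in im:
        hsv=cv2.cvtColor(im[c],cv2.COLOR_BGR2HSV); m=((hsv[...,0]>=a[0])&(hsv[...,0]<=a[1])&(hsv[...,1]>150)).astype(np.uint8)
        z=np.zeros_like(m); u=proj([[*x,.03]],c)[0].astype(int); cv2.circle(z,tuple(map(int,u)),75,1,-1)
        k,l,st,_=cv2.connectedComponentsWithStats(m*z); m=(l==1+np.argmax(st[1:,4])).astype(np.uint8)
        cs,_=cv2.findContours(m,cv2.RETR_EXTERNAL,cv2.CHAIN_APPROX_NONE); f=np.zeros_like(m); cv2.drawContours(f,cs,-1,1,-1); ms[c]=f.astype(np.float32)
    print(n,*[(np.round(q,4),round(e,3)) for q,e in [fit(bin_model,(*x,0),ms,(.01,.01,.1))]+[fit(bin_model,(*x,0),{c:ms[c]},(.01,.01,.1)) for c in ms]])
for n,md,x,s in(("knob_a",knob,(.45,-.139),2),("knob_a",knob,(.483,-.025),2),("valve_a",valve,(.367,-.310),2),("valve_a",valve,(.439,.142),2),("gauge",gauge,(.39,.289,-1.5),3)):
    ms={c:m for c in im if (m:=near(c,n,x)) is not None}
    print(n,x,list(ms),fit(md,x,ms,(.005,.005,.3)[:s]) if ms else None)
E
```

```text
bin_yellow (array([ 0.6964, -0.0101,  0.0479]), np.float64(0.068)) (array([ 0.691 , -0.0123,  0.0348]), np.float64(0.087)) (array([ 0.6976, -0.0098,  0.0459]), np.float64(0.029))Traceback (most recent call last):
  File "<stdin>", line 16, in <module>
  File "h.py", line 23, in fit
    o=minimize(cost,x0,method="Nelder-Mead",options=dict(initial_simplex=sim,maxfev=150,xatol=2e-4,fatol=1e-4))
    res = _minimize_neldermead(fun, x0, args, callback, bounds=bounds,
                               **options)
    fxcc = func(xcc)
    fx = function(np.copy(x), *(wrapper_args + args))
  File "h.py", line 21, in cost
    def cost(x): return sum(1-np.minimum(s:=silh(model(x),c,poses.get(c)),m).sum()/np.maximum(s,m).sum() for c,m in masks.items())
                        ~~~^^^^^^^^^^^^^^^^^^^^^^^^^^^^^^^^^^^^^^^^^^^^^^^^^^^^^^^^^^^^^^^^^^^^^^^^^^^^^^^^^^^^^^^^^^^^^^^^^^^^^^^
  File "h.py", line 21, in <genexpr>
    def cost(x): return sum(1-np.minimum(s:=silh(model(x),c,poses.get(c)),m).sum()/np.maximum(s,m).sum() for c,m in masks.items())
                                            ~~~~^^^^^^^^^^^^^^^^^^^^^^^^^
  File "h.py", line 17, in silh
    u=proj(p,cam,pose)
  File "h.py", line 6, in proj
    c=vision.calibration(cam); P=np.asarray(P,float).reshape(-1,3)
ValueError: time passes only in moves, steps and waits
```

View pics/crop1.png

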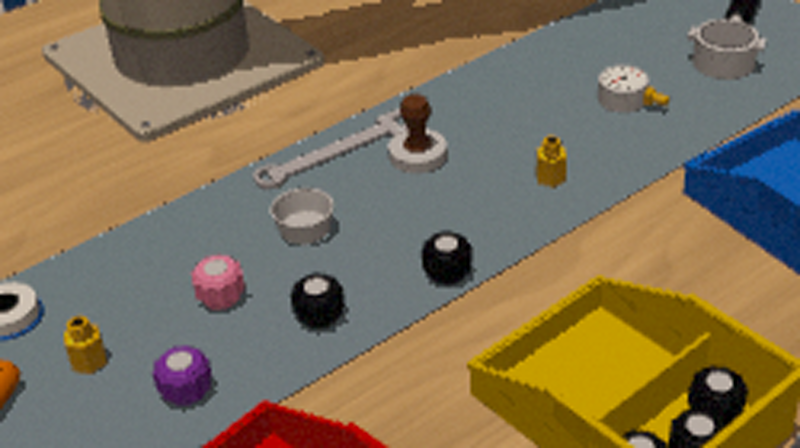

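The crop confirms it: black knobs at scene (270,213) and (310,200), pink and purple ones excluded; valves at (196,228) and (342,171); the gauge's brass stem points away to the right. I'll cache the calibration and refit.

```bash
sed -i 's/c=vision.calibration(cam);/c=CAL[cam];/; s/^def proj/CAL={c:vision.calibration(c) for c in("scene","side","wrist")}\ndef proj/' h.py
python3 - <<'E'
from h import *
im={c:vision.camera(c) for c in("scene","side")}
def near(c,name,x):
    u=proj([[*x[:2],.018]],c)[0]; b=None
    for d in spotter.regions_of(c,name):
        v,h=np.nonzero(d["pixels"])
        if np.hypot(h.mean()-u[0],v.mean()-u[1])<14: return d["pixels"].astype(np.float32)
parts=[]
for n,md,x,s in(("knob_a",knob,(.45,-.139),2),("knob_a",knob,(.483,-.025),2),("valve_a",valve,(.367,-.310),2),("valve_a",valve,(.439,.142),2),("gauge",gauge,(.39,.289,-1.5),3)):
    parts.append((n,md,x,s,{c:m for c in im if (m:=near(c,n,x)) is not None}))
for n,x,a in(("bin_yellow",(.71,0),(18,35)),("bin_blue",(.66,.3),(100,125)),("bin_red",(.65,-.285),(0,6))):
    ms={}
    for c in im:
        hsv=cv2.cvtColor(im[c],cv2.COLOR_BGR2HSV); m=((hsv[...,0]>=a[0])&(hsv[...,0]<=a[1])&(hsv[...,1]>150)).astype(np.uint8)
        z=np.zeros_like(m); u=proj([[*x,.03]],c)[0].astype(int); cv2.circle(z,tuple(map(int,u)),75,1,-1)
        k,l,st,_=cv2.connectedComponentsWithStats(m*z); m=(l==1+np.argmax(st[1:,4])).astype(np.uint8)
        cs,_=cv2.findContours(m,cv2.RETR_EXTERNAL,cv2.CHAIN_APPROX_NONE); f=np.zeros_like(m); cv2.drawContours(f,cs,-1,1,-1); ms[c]=f.astype(np.float32)
    print(n,*[(np.round(q,4),round(e,3)) for q,e in [fit(bin_model,(*x,0),ms,(.01,.01,.1))]+[fit(bin_model,(*x,0),{c:ms[c]},(.01,.01,.1)) for c in ms]])
for n,md,x,s,ms in parts: print(n,x,list(ms),fit(md,x,ms,(.005,.005,.3)[:s]) if ms else None)
E
```

```text
bin_yellow (array([ 0.6959, -0.0105,  0.0501]), np.float64(0.068)) (array([ 0.6917, -0.0127,  0.0286]), np.float64(0.085)) (array([ 0.6975, -0.0092,  0.0394]), np.float64(0.03))
bin_blue (array([ 0.638 ,  0.2979, -0.0917]), np.float64(0.227)) (array([ 0.6385,  0.2983, -0.0866]), np.float64(0.023)) (array([ 0.6409,  0.3024, -0.1233]), np.float64(0.423))
bin_red (array([ 0.636 , -0.288 ,  0.1656]), np.float64(0.036)) (array([ 0.634 , -0.2886,  0.1591]), np.float64(0.022)) (array([ 0.6384, -0.2866,  0.1562]), np.float64(0.03))
knob_a (0.45, -0.139) ['scene', 'side'] (array([ 0.44685407, -0.12986588]), np.float64(0.20602759718894958))
knob_a (0.483, -0.025) ['scene', 'side'] (array([ 0.47598366, -0.01213602]), np.float64(0.18048447370529175))
valve_a (0.367, -0.31) ['scene', 'side'] (array([ 0.36500342, -0.303875  ]), np.float64(0.13989785313606262))
valve_a (0.439, 0.142) ['side'] (array([0.43445677, 0.14866729]), np.float64(0.25545722246170044))
gauge (0.39, 0.289, -1.5) ['scene', 'side'] (array([ 0.38532807,  0.29875952, -1.16160152]), np.float64(0.20836013555526733))
```

```bash
cat > plan.py <<'E'
from h import *
def Rp(deg):
    a=np.radians(deg); return R.from_matrix(np.array([[np.cos(a),np.sin(a),0],[np.sin(a),-np.cos(a),0],[0,0,-1]]))
def plan(wps):
    "wps: (x,y,zgrasp,psi_deg,frac rows n); grasp point targets. Prints final row of each call"
    s=status.read_state(); p=s["ee_pos"]; q=R.from_quat(s["eef_rot"])
    for x,y,z,psi in wps:
        t=np.array([x,y,z+r.grasp_offset])
        for k in range(1,20):
            d=q.inv().apply(t-p)/.15; w=(q.inv()*Rp(psi)).as_rotvec()/np.radians(30)
            m=max(abs(d).max(),abs(w).max())
            n=int(np.ceil(m-1e-3)); f=1/max(n,1)
            row=np.round(np.r_[d*f,w*f],3).clip(-1,1)
            print((x,y,z,psi),row.tolist()); 
            p=p+q.apply(row[:3]*.15); q=q*R.from_rotvec(row[3:]*np.radians(30))
            if n<=1: break
E
python3 -c "
from plan import *
plan([(.388,.293,.14,110)])"
```

```text
(0.388, 0.293, 0.14, 110) [-0.774, -0.66, 0.337, 0.0, -0.0, 0.76]
(0.388, 0.293, 0.14, 110) [-0.97, -0.308, 0.338, 0.0, -0.0, 0.76]
```

>>> play_rows(
  series=[
    [-0.26,-0.22,0.11,0,0,0.25],
    [-0.52,-0.44,0.22,0,0,0.5],
    [-0.774,-0.66,0.337,0,0,0.76],
    [-0.774,-0.66,0.337,0,0,0.76],
  ],
  fingers=1,
)

```text
time: 2.05
ee_pos: [0.3259, 0.426, 0.3527]
eef_rot: [0.405, 0.914, -0.002, 0.001]
ft_force: [-0.4, -0.5, 0.0]
width: 0.0869
grip_force: 0.0
```

>>> play_rows(
  series=[
    [-0.33,-0.1,0.11,0,0,0.25],
    [-0.66,-0.2,0.22,0,0,0.5],
    [-0.97,-0.308,0.338,0,0,0.76],
    [-0.97,-0.308,0.338,0,0,0.76],
    [-0.97,-0.308,0.338,0,0,0.76],
  ],
)

```text
time: 2.55
ee_pos: [0.3886, 0.2917, 0.3033]
eef_rot: [0.574, 0.819, -0.0, -0.0]
ft_force: [-0.5, -0.2, 0.2]
width: 0.0872
grip_force: 0.0
```

```bash
cat > look.py <<'E'
import sys
from plan import *
def look(name,model,x0,step,fn=None):
    s=status.read_state(); pose=(s["ee_pos"],s["eef_rot"]); im=vision.camera("wrist")
    print("t",s["time"],"ee",pose[0].round(4),"psi",np.degrees(np.arctan2(*R.from_quat(pose[1]).apply([1,0,0])[1::-1])).round(2))
    best=None; u0=proj([[*x0[:2],.018]],"wrist",pose)[0]
    for d in spotter.regions_of("wrist",name):
        v,h=np.nonzero(d["pixels"]); k=np.hypot(h.mean()-u0[0],v.mean()-u0[1]); print("cand",round(h.mean()),round(v.mean()),len(h),round(d["conf"],2))
        if best is None or k<best[0]: best=(k,d["pixels"])
    if best is None: cv2.imwrite(fn,im); return
    m=best[1].astype(np.float32)
    best_fit=min((fit(model,x,{"wrist":m},step,{"wrist":pose}) for x in x0s(x0)),key=lambda o:o[1])
    print(name,best_fit[0].round(4),best_fit[1])
    if fn:
        o=im.copy()
        cs,_=cv2.findContours((silh(model(best_fit[0]),"wrist",pose)>.5).astype(np.uint8),cv2.RETR_EXTERNAL,cv2.CHAIN_APPROX_NONE); cv2.drawContours(o,cs,-1,(255,0,255),1)
        cv2.imwrite(fn,o)
def x0s(x): return [x] if len(x)<3 else [(*x[:2],x[2]+k) for k in(-.7,-.35,0,.35,.7)]
E
python3 -c "
from look import *
look('gauge',gauge,(.387,.294,-1.7),(.005,.005,.2),'pics/w1.png')"
```

```text
t 2.55 ee [0.3886 0.2917 0.3033] psi 109.93
cand 322 194 3289 0.9
gauge [ 0.3861  0.2987 -2.8312] 0.06321167945861816
```

View pics/w1.png

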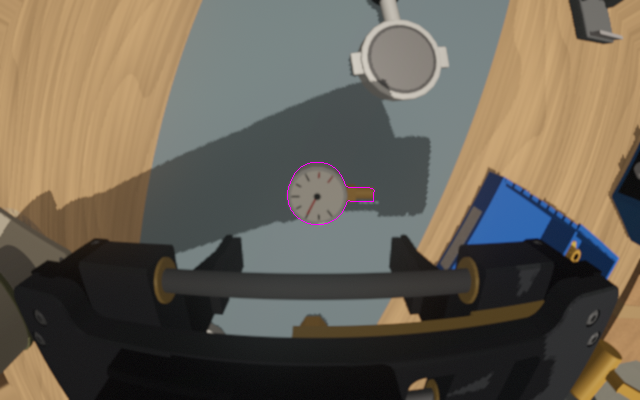

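The wrist view shows the gauge at (317,194) with its stem to the right; the fit is (0.386, 0.299), yaw −162°. I'll grasp it with tool yaw 197.8°.

```bash
python3 -c "
from plan import *
plan([(.3861,.2987,.08,197.8),(.3861,.2987,.023,197.8)])"
```

```text
(0.3861, 0.2987, 0.08, 197.8) [0.01, 0.0, 0.135, 0.001, -0.0, -0.974]
(0.3861, 0.2987, 0.08, 197.8) [0.008, 0.005, 0.135, 0.001, -0.0, -0.973]
(0.3861, 0.2987, 0.08, 197.8) [0.005, 0.009, 0.134, 0.001, -0.0, -0.974]
(0.3861, 0.2987, 0.023, 197.8) [0.0, -0.0, 0.38, -0.0, -0.0, 0.0]
```

>>> play_rows(
  series=[
    [0.003,0,0.04,0,0,-0.25],
    [0.005,0,0.08,0,0,-0.5],
    [0.01,0,0.135,0,0,-0.75],
    [0.01,0,0.135,0,0,-0.974],
  ],
  fingers=0.7,
)

```text
time: 3.05
ee_pos: [0.3863, 0.2966, 0.2829]
eef_rot: [0.344, 0.939, 0.0, -0.0]
ft_force: [0.0, -0.2, 0.3]
width: 0.0744
grip_force: 0.0
```

>>> play_rows(
  series=[
    [0.003,0,0.04,0,0,-0.25],
    [0.005,0.002,0.08,0,0,-0.5],
    [0.008,0.005,0.135,0,0,-0.75],
    [0.008,0.005,0.135,0,0,-0.973],
  ],
)

```text
time: 3.45
ee_pos: [0.3859, 0.2979, 0.2627]
eef_rot: [0.096, 0.995, 0.0, -0.0]
ft_force: [0.1, -0.3, -0.7]
width: 0.0738
grip_force: 0.0
```

>>> play_rows(
  series=[
    [0.003,0,0.04,0,0,-0.25],
    [0.005,0.005,0.08,0,0,-0.5],
    [0.005,0.009,0.134,0,0,-0.75],
    [0.005,0.009,0.134,0,0,-0.974],
    [0.005,0.009,0.134,0,0,-0.974],
  ],
)

```text
time: 3.95
ee_pos: [0.3859, 0.2992, 0.2432]
eef_rot: [-0.156, 0.988, 0.0, 0.0]
ft_force: [0.0, 0.9, -0.1]
width: 0.0736
grip_force: 0.0
```

```bash
python3 -c "
from plan import *
plan([(.3861,.2987,.023,197.8)])"
```

```text
(0.3861, 0.2987, 0.023, 197.8) [-0.0, -0.004, 0.378, 0.002, 0.001, 0.005]
```

>>> play_rows(
  series=[
    [0,-0.004,0.13,0,0,0],
    [0,-0.004,0.26,0,0,0],
    [0,-0.004,0.378,0,0,0],
    [0,-0.004,0.378,0,0,0],
  ],
)

```text
time: 4.35
ee_pos: [0.3866, 0.2984, 0.1864]
eef_rot: [-0.153, 0.988, 0.001, 0.0]
ft_force: [-0.0, 0.6, 0.4]
width: 0.0739
grip_force: 0.0
```

>>> play_rows(
  series=[
    [0,0,0,0,0,0],
    [0,0,0,0,0,0],
    [0,0,0,0,0,0],
    [0,0,0,0,0,0],
    [0,0,0,0,0,0],
  ],
  fingers=-1,
  squeeze=25,
)

```text
time: 4.85
ee_pos: [0.3867, 0.2969, 0.1864]
eef_rot: [-0.153, 0.988, 0.0, 0.0]
ft_force: [-0.5, 2.0, 1.9]
width: 0.0514
grip_force: 25.0
```

```bash
cat >> plan.py <<'E'
BIN=dict(y=(.696,-.0105,.040),b=(.6385,.298,-.088),r=(.636,-.2875,.160))
def inbin(b,x,y):
    X,Y,a=BIN[b]; return round(X+np.cos(a)*x-np.sin(a)*y,4),round(Y+np.sin(a)*x+np.cos(a)*y,4)
E
python3 -c "
from plan import *
s=status.read_state(); print(s['ee_pos'],s['grip_force'],s['width'])
x,y=inbin('r',-.041,.013); print(x,y)
plan([(.3861,.2987,.15,197.8),(x,y,.15,99.2)])"
```

```text
[0.38670358 0.29694893 0.18642201] 24.999791351146996 0.05143027200113493
0.5935 -0.2812
(0.3861, 0.2987, 0.15, 197.8) [-0.0, 0.013, -0.847, 0.001, 0.001, -0.006]
(np.float64(0.5935), np.float64(-0.2812), 0.15, 99.2) [-0.027, -0.821, -0.0, -0.0, -0.0, 0.657]
(np.float64(0.5935), np.float64(-0.2812), 0.15, 99.2) [-0.302, -0.764, -0.0, -0.0, -0.0, 0.657]
(np.float64(0.5935), np.float64(-0.2812), 0.15, 99.2) [-0.813, -0.925, -0.0, -0.0, -0.0, 0.986]
(np.float64(0.5935), np.float64(-0.2812), 0.15, 99.2) [-0.582, -0.202, -0.0, -0.0, -0.0, 0.493]
(np.float64(0.5935), np.float64(-0.2812), 0.15, 99.2) [-0.614, -0.047, -0.0, -0.0, -0.0, 0.494]
```

>>> play_rows(
  series=[
    [0,0,-0.1,0,0,0],
    [0,0,-0.35,0,0,0],
    [0,0,-0.6,0,0,0],
    [0,0,-0.847,0,0,0],
  ],
)

```text
time: 5.25
ee_pos: [0.3865, 0.2963, 0.3145]
eef_rot: [-0.153, 0.988, -0.0, -0.0]
ft_force: [0.3, 0.9, -1.8]
width: 0.0518
grip_force: 25.0
```

>>> play_rows(
  series=[
    [0,-0.2,0,0,0,0.16],
    [-0.01,-0.4,0,0,0,0.33],
    [-0.02,-0.6,0,0,0,0.5],
    [-0.027,-0.821,0,0,0,0.657],
  ],
)

```text
time: 5.65
ee_pos: [0.428, 0.1788, 0.3127]
eef_rot: [0.02, 1.0, -0.0, -0.0]
ft_force: [0.1, 0.5, -1.5]
width: 0.0515
grip_force: 25.0
```

>>> play_rows(
  series=[
    [-0.07,-0.19,0,0,0,0.16],
    [-0.15,-0.38,0,0,0,0.33],
    [-0.22,-0.57,0,0,0,0.5],
    [-0.302,-0.764,0,0,0,0.657],
  ],
)

```text
time: 6.05
ee_pos: [0.4689, 0.0624, 0.3126]
eef_rot: [0.192, 0.981, -0.0, -0.0]
ft_force: [0.7, 0.2, -1.9]
width: 0.0515
grip_force: 25.0
```

>>> play_rows(
  series=[
    [-0.16,-0.18,0,0,0,0.2],
    [-0.32,-0.37,0,0,0,0.4],
    [-0.48,-0.55,0,0,0,0.6],
    [-0.65,-0.74,0,0,0,0.8],
    [-0.813,-0.925,0,0,0,0.986],
  ],
)

```text
time: 6.55
ee_pos: [0.5305, -0.112, 0.3126]
eef_rot: [0.436, 0.9, -0.0, -0.0]
ft_force: [0.7, -0.1, -1.0]
width: 0.0517
grip_force: 25.0
```

```bash
python3 -c "
from plan import *
plan([(.5935,-.2812,.15,99.2),(.5935,-.2812,.05,99.2),(.5935,-.2812,.026,99.2)])"
```

```text
(0.5935, -0.2812, 0.15, 99.2) [-0.573, -0.185, -0.003, -0.001, -0.0, 0.485]
(0.5935, -0.2812, 0.15, 99.2) [-0.601, -0.035, -0.003, -0.0, -0.0, 0.485]
(0.5935, -0.2812, 0.05, 99.2) [0.0, 0.0, 0.667, -0.0, -0.0, -0.0]
(0.5935, -0.2812, 0.026, 99.2) [0.0, 0.0, 0.16, -0.0, -0.0, -0.0]
```

>>> play_rows(
  series=[
    [-0.14,-0.045,0,0,0,0.12],
    [-0.28,-0.09,0,0,0,0.24],
    [-0.42,-0.135,0,0,0,0.36],
    [-0.573,-0.185,-0.003,0,0,0.485],
  ],
)

```text
time: 6.95
ee_pos: [0.5624, -0.1955, 0.3128]
eef_rot: [0.546, 0.838, -0.0, -0.001]
ft_force: [0.4, 0.6, -0.6]
width: 0.0516
grip_force: 25.0
```

>>> play_rows(
  series=[
    [-0.15,-0.01,0,0,0,0.12],
    [-0.3,-0.02,0,0,0,0.24],
    [-0.45,-0.03,0,0,0,0.36],
    [-0.601,-0.035,-0.003,0,0,0.485],
    [-0.601,-0.035,-0.003,0,0,0.485],
  ],
)

```text
time: 7.45
ee_pos: [0.5939, -0.2821, 0.3132]
eef_rot: [0.648, 0.761, -0.001, 0.0]
ft_force: [-0.5, 0.1, -2.0]
width: 0.0514
grip_force: 25.0
```

>>> play_rows(
  series=[
    [0,0,0,0,0,0],
    [0,0,0,0,0,0],
  ],
)

```text
time: 7.65
ee_pos: [0.5945, -0.278, 0.3136]
eef_rot: [0.645, 0.764, 0.0, -0.001]
ft_force: [-0.1, 0.2, -1.4]
width: 0.0512
grip_force: 25.0
```

```bash
python3 -c "
from plan import *
cv2.imwrite('pics/w2.png',vision.camera('wrist'))
s=status.read_state(); print(s['ee_pos'],s['ft_force'])
plan([(.5935,-.2812,.05,99.2),(.5935,-.2812,.026,99.2)])"
```

```text
[ 0.59463234 -0.27774819  0.31383054] [-0.71199454  0.3870387  -1.11780274]
(0.5935, -0.2812, 0.05, 99.2) [-0.022, -0.011, 0.669, -0.0, -0.002, 0.014]
(0.5935, -0.2812, 0.026, 99.2) [-0.0, -0.0, 0.16, -0.0, 0.0, -0.0]
```

View pics/w2.png

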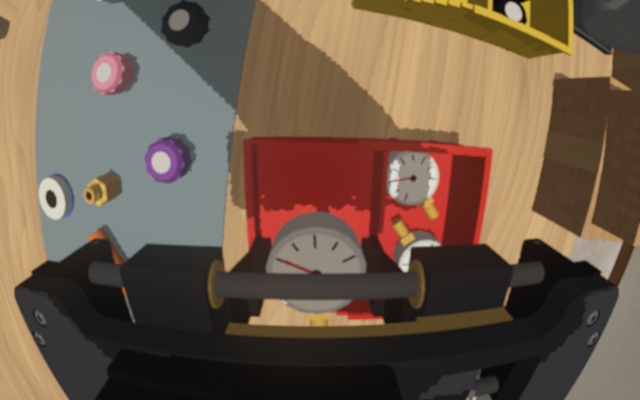

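The gauge is held level over the red front compartment, roughly mid-width, with the stem towards image bottom (bin −y). Lower it.

>>> play_rows(
  series=[
    [-0.022,-0.011,0.15,0,0,0],
    [-0.022,-0.011,0.32,0,0,0],
    [-0.022,-0.011,0.5,0,0,0],
    [-0.022,-0.011,0.669,0,0,0],
    [-0.022,-0.011,0.669,0,0,0],
  ],
)

```text
time: 8.2
ee_pos: [0.5926, -0.2805, 0.2104]
eef_rot: [0.645, 0.764, -0.001, -0.003]
ft_force: [0.0, 0.8, -1.6]
width: 0.0516
grip_force: 25.0
```

>>> play_rows(
  series=[
    [0,0,0.05,0,0,0],
    [0,0,0.1,0,0,0],
    [0,0,0.15,0,0,0],
    [0,0,0.15,0,0,0],
    [0,0,0.15,0,0,0],
  ],
)

```text
time: 8.7
ee_pos: [0.5937, -0.2823, 0.1915]
eef_rot: [0.646, 0.763, 0.0, 0.0]
ft_force: [-0.0, 0.4, -0.9]
width: 0.0512
grip_force: 25.0
```

```bash
python3 -c "
from plan import *
s=status.read_state(); print(s['ee_pos'],s['ft_force'])"
```

```text
[ 0.59372035 -0.28226489  0.19145655] [-0.04607246  0.3672612  -0.93133317]
```

>>> play_rows(
  series=[
    [0,0,0.012,0,0,0],
    [0,0,0.024,0,0,0],
    [0,0,0.024,0,0,0],
    [0,0,0.024,0,0,0],
  ],
)

```text
time: 9.1
ee_pos: [0.5937, -0.2822, 0.1877]
eef_rot: [0.646, 0.763, 0.0, -0.0]
ft_force: [-0.3, 0.1, -1.3]
width: 0.0513
grip_force: 25.0
```

>>> play_rows(
  series=[
    [0,0,0,0,0,0],
    [0,0,0,0,0,0],
    [0,0,0,0,0,0],
  ],
  fingers=0.45,
)

```text
time: 9.4
ee_pos: [0.5937, -0.2822, 0.1878]
eef_rot: [0.646, 0.763, 0.0, 0.0]
ft_force: [-0.5, -0.3, 0.1]
width: 0.0615
grip_force: 0.0
```

>>> play_rows(
  series=[
    [0,0,-0.1,0,0,0],
    [0,0,-0.3,0,0,0],
    [0,0,-0.6,0,0,0],
    [0,0,-0.85,0,0,0],
    [0,0,-0.85,0,0,0],
  ],
)

```text
time: 9.9
ee_pos: [0.5946, -0.2835, 0.3225]
eef_rot: [0.646, 0.763, 0.002, 0.005]
ft_force: [0.0, -0.2, 0.6]
width: 0.0629
grip_force: 0.0
```

```bash
python3 -c "
from plan import *
cv2.imwrite('pics/w3.png',vision.camera('wrist')[:250,150:550])
plan([(.440,-.26,.14,110),(.367,-.307,.14,130)])"
```

```text
(0.44, -0.26, 0.14, 110) [0.321, -0.989, 0.099, 0.01, 0.006, -0.349]
(0.367, -0.307, 0.14, 130) [-0.128, -0.564, -0.0, -0.0, -0.0, -0.667]
```

View pics/w3.png

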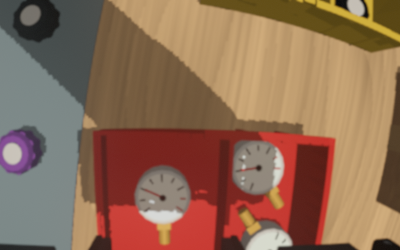

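The gauge is down, dial up, in the red front compartment (crop (162,195), stem clear). Next, valve 1 near (0.366,−0.306).

>>> play_rows(
  series=[
    [0.08,-0.25,0.025,0,0,0],
    [0.16,-0.5,0.05,0,0,0],
    [0.24,-0.75,0.075,0,0,0],
    [0.32,-0.99,0.099,0.01,0.006,0],
    [0.32,-0.99,0.099,0.01,0.006,0],
  ],
  fingers=0.3,
)

```text
time: 10.45
ee_pos: [0.4345, -0.2594, 0.2988]
eef_rot: [0.647, 0.762, -0.001, -0.005]
ft_force: [0.4, 0.7, -0.4]
width: 0.0564
grip_force: 0.0
```

>>> play_rows(
  series=[
    [-0.1,-0.15,0,0,0,0],
    [-0.2,-0.3,0,0,0,0],
    [-0.23,-0.53,0,0,0,0],
    [-0.23,-0.53,0,0,0,0],
    [-0.23,-0.53,0,0,0,0],
  ],
)

```text
time: 10.95
ee_pos: [0.3664, -0.3067, 0.3006]
eef_rot: [0.646, 0.763, -0.001, -0.003]
ft_force: [0.2, 0.2, 0.1]
width: 0.0567
grip_force: 0.0
```

>>> play_rows(
  series=[
    [0,0,0,0,0,0],
    [0,0,0,0,0,0],
  ],
)

```text
time: 11.15
ee_pos: [0.3674, -0.3062, 0.3005]
eef_rot: [0.645, 0.764, -0.001, -0.003]
ft_force: [-0.5, -0.2, 1.1]
width: 0.0561
grip_force: 0.0
```

```bash
python3 -c "
from look import *
look('valve_a',valve,(.367,-.307,.3),(.005,.005,.2),'pics/w4.png')
o=cv2.imread('pics/w4.png'); cv2.imwrite('pics/w4.png',cv2.resize(o[:270,170:490],None,fx=2,fy=2))"
```

```text
t 11.15 ee [ 0.3674 -0.3062  0.3005] psi 99.62
cand 315 202 1079 0.78
valve_a [ 0.3649 -0.305   0.6804] 0.04607832431793213
```

View pics/w4.png

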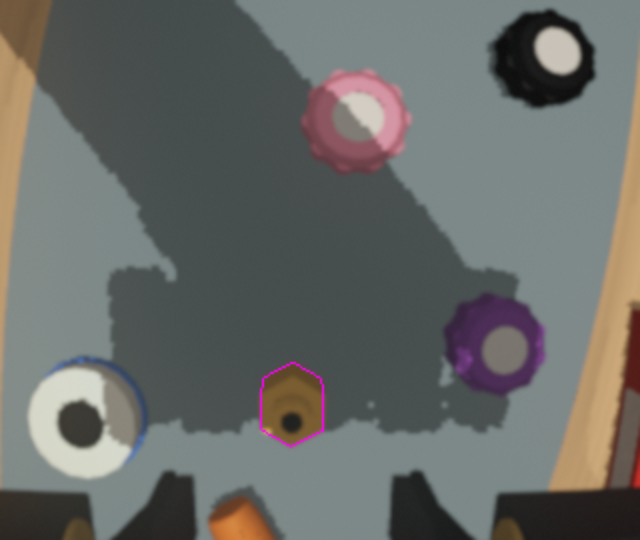

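The hexagon fits cleanly at (292,405) in the crop. A vertex lies along tool x, so the flats already face the fingers at psi 99°. The screwdriver handle end is about 38 mm behind, clear of the fingers.

```bash
python3 -c "
from plan import *
plan([(.3649,-.305,.065,99),(.3649,-.305,.0235,99)])"
```

```text
(0.3649, -0.305, 0.065, 99) [0.01, -0.011, 0.48, -0.011, -0.006, 0.02]
(0.3649, -0.305, 0.0235, 99) [-0.0, -0.0, 0.277, 0.0, 0.0, -0.0]
```

>>> play_rows(
  series=[
    [0.01,-0.011,0.16,-0.01,-0.006,0.02],
    [0.01,-0.011,0.32,-0.01,-0.006,0.02],
    [0.01,-0.011,0.48,-0.01,-0.006,0.02],
    [0.01,-0.011,0.48,-0.01,-0.006,0.02],
    [0.01,-0.011,0.48,-0.01,-0.006,0.02],
  ],
)

```text
time: 11.75
ee_pos: [0.3645, -0.3054, 0.2289]
eef_rot: [0.65, 0.76, -0.0, -0.0]
ft_force: [-0.3, -0.4, 0.6]
width: 0.0566
grip_force: 0.0
```

```bash
python3 -c "
from plan import *
plan([(.3649,-.305,.0235,99)])"
```

```text
(0.3649, -0.305, 0.0235, 99) [0.002, 0.003, 0.28, -0.002, 0.0, -0.002]
```

Then grip and lift.

>>> play_rows(
  series=[
    [0.002,0.003,0.14,0,0,0],
    [0.002,0.003,0.28,0,0,0],
    [0.002,0.003,0.28,0,0,0],
  ],
)

```text
time: 12.05
ee_pos: [0.3654, -0.3052, 0.1868]
eef_rot: [0.65, 0.76, 0.0, 0.001]
ft_force: [0.1, 0.0, 0.3]
width: 0.0566
grip_force: 0.0
```

>>> play_rows(
  series=[
    [0,0,0,0,0,0],
    [0,0,0,0,0,0],
    [0,0,0,0,0,0],
    [0,0,0,0,0,0],
    [0,0,0,0,0,0],
  ],
  fingers=-1,
  squeeze=25,
)

```text
time: 12.55
ee_pos: [0.3648, -0.3049, 0.1869]
eef_rot: [0.65, 0.76, 0.0, 0.0]
ft_force: [-1.2, 0.7, 4.4]
width: 0.0267
grip_force: 25.0
```

```bash
python3 -c "
from plan import *
x,y=inbin('b',-.041,-.033); print(x,y)
plan([(.3649,-.305,.155,99),(x,y,.155,85)])"
```

```text
0.5948 0.2687
(0.3649, -0.305, 0.155, 99) [-0.001, 0.001, -0.877, 0.001, 0.0, -0.002]
(np.float64(0.5948), np.float64(0.2687), 0.155, 85) [0.884, 0.528, -0.0, 0.0, 0.0, 0.117]
(np.float64(0.5948), np.float64(0.2687), 0.155, 85) [0.915, 0.473, -0.0, 0.0, 0.0, 0.117]
(np.float64(0.5948), np.float64(0.2687), 0.155, 85) [0.943, 0.416, -0.0, 0.0, 0.0, 0.116]
(np.float64(0.5948), np.float64(0.2687), 0.155, 85) [0.966, 0.358, -0.0, 0.0, 0.0, 0.117]
```

>>> play_rows(
  series=[
    [0,0,-0.1,0,0,0],
    [0,0,-0.36,0,0,0],
    [0,0,-0.62,0,0,0],
    [0,0,-0.877,0,0,0],
  ],
)

```text
time: 12.95
ee_pos: [0.3642, -0.3049, 0.3194]
eef_rot: [0.65, 0.76, -0.0, -0.0]
ft_force: [1.0, 0.5, -2.3]
width: 0.0269
grip_force: 25.0
```

>>> play_rows(
  series=[
    [0.16,0.1,0,0,0,0.03],
    [0.4,0.24,0,0,0,0.06],
    [0.64,0.38,0,0,0,0.09],
    [0.884,0.528,0,0,0,0.117],
  ],
)

```text
time: 13.35
ee_pos: [0.4223, -0.1603, 0.3183]
eef_rot: [0.673, 0.739, 0.0, 0.0]
ft_force: [1.3, -0.3, -1.4]
width: 0.0271
grip_force: 25.0
```

>>> play_rows(
  series=[
    [0.23,0.12,0,0,0,0.03],
    [0.46,0.24,0,0,0,0.06],
    [0.69,0.355,0,0,0,0.09],
    [0.915,0.473,0,0,0,0.117],
  ],
)

```text
time: 13.75
ee_pos: [0.4801, -0.0168, 0.3181]
eef_rot: [0.695, 0.719, -0.0, -0.0]
ft_force: [0.2, -0.6, -1.9]
width: 0.0269
grip_force: 25.0
```

>>> play_rows(
  series=[
    [0.235,0.105,0,0,0,0.03],
    [0.47,0.21,0,0,0,0.06],
    [0.71,0.31,0,0,0,0.09],
    [0.943,0.416,0,0,0,0.116],
  ],
)

```text
time: 14.15
ee_pos: [0.5378, 0.1267, 0.3179]
eef_rot: [0.717, 0.697, -0.0, -0.0]
ft_force: [1.3, -1.1, -1.6]
width: 0.0268
grip_force: 25.0
```

>>> play_rows(
  series=[
    [0.24,0.09,0,0,0,0.03],
    [0.5,0.185,0,0,0,0.06],
    [0.78,0.29,0,0,0,0.09],
    [0.966,0.358,0,0,0,0.117],
    [0.966,0.358,0,0,0,0.117],
  ],
)

```text
time: 14.65
ee_pos: [0.5948, 0.2737, 0.3169]
eef_rot: [0.736, 0.677, -0.0, -0.001]
ft_force: [0.2, 0.4, -2.1]
width: 0.0268
grip_force: 25.0
```

>>> play_rows(
  series=[
    [0,0,0,0,0,0],
    [0,0,0,0,0,0],
  ],
)

```text
time: 14.85
ee_pos: [0.5953, 0.2671, 0.318]
eef_rot: [0.738, 0.675, -0.0, 0.0]
ft_force: [-0.8, -0.1, -1.5]
width: 0.0268
grip_force: 25.0
```

```bash
python3 -c "
from plan import *
plan([(.5948,.2687,.05,85)])"
```

```text
(0.5948, 0.2687, 0.05, 85) [0.011, -0.004, 0.697, -0.001, 0.002, -0.005]
```

>>> play_rows(
  series=[
    [0.011,-0.004,0.17,0,0,0],
    [0.011,-0.004,0.35,0,0,0],
    [0.011,-0.004,0.53,0,0,0],
    [0.011,-0.004,0.697,0,0,0],
    [0.011,-0.004,0.697,0,0,0],
  ],
)

```text
time: 15.35
ee_pos: [0.5935, 0.2684, 0.2104]
eef_rot: [0.738, 0.675, -0.003, -0.001]
ft_force: [-0.2, -0.2, -2.1]
width: 0.0266
grip_force: 25.0
```

>>> play_rows(
  series=[
    [0,0,0.045,0,0,0],
    [0,0,0.09,0,0,0],
    [0,0,0.135,0,0,0],
    [0,0,0.15,0,0,0],
    [0,0,0.15,0,0,0],
  ],
)

```text
time: 15.85
ee_pos: [0.5948, 0.2702, 0.191]
eef_rot: [0.738, 0.675, -0.0, -0.0]
ft_force: [0.1, -0.0, -2.0]
width: 0.0266
grip_force: 25.0
```

```bash
python3 -c "
from plan import *
s=status.read_state(); print(s['ee_pos'],s['ft_force'],s['grip_force'],s['width'])
cv2.imwrite('pics/w5.png',vision.camera('wrist'))"
```

```text
[0.59478279 0.27019453 0.19101739] [ 0.10875947 -0.04614551 -1.97205174] 24.980655677284034 0.026638507262594355
```

View pics/w5.png

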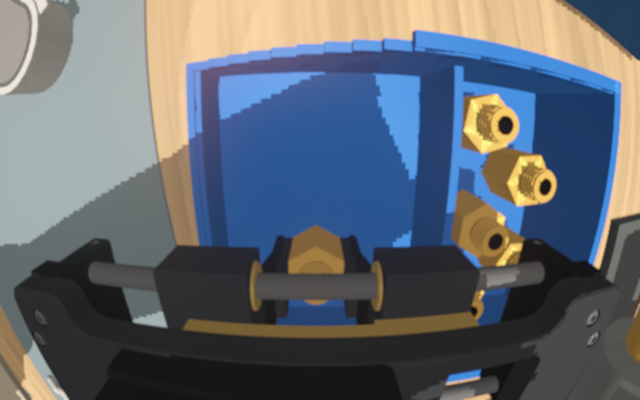

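The valve is upright between the fingers, inside the blue front compartment. Lower the last 2.5 mm and release.

>>> play_rows(
  series=[
    [0,0,0.01,0,0,0],
    [0,0,0.019,0,0,0],
    [0,0,0.019,0,0,0],
    [0,0,0.019,0,0,0],
  ],
)

```text
time: 16.3
ee_pos: [0.5949, 0.2702, 0.1883]
eef_rot: [0.738, 0.675, 0.0, -0.0]
ft_force: [0.1, -0.5, -0.7]
width: 0.027
grip_force: 25.0
```

>>> play_rows(
  series=[
    [0,0,0,0,0,0],
    [0,0,0,0,0,0],
    [0,0,0,0,0,0],
  ],
  fingers=0,
)

```text
time: 16.6
ee_pos: [0.5949, 0.2703, 0.1885]
eef_rot: [0.738, 0.675, 0.0, 0.0]
ft_force: [0.8, 0.2, -0.2]
width: 0.0408
grip_force: 0.0
```

>>> play_rows(
  series=[
    [0,0,-0.1,0,0,0],
    [0,0,-0.3,0,0,0],
    [0,0,-0.6,0,0,0],
    [0,0,-0.8,0,0,0],
    [0,0,-0.8,0,0,0],
  ],
)

```text
time: 17.1
ee_pos: [0.5962, 0.2704, 0.315]
eef_rot: [0.738, 0.675, 0.005, 0.001]
ft_force: [1.9, 0.4, -0.5]
width: 0.0434
grip_force: 0.0
```

```bash
python3 -c "
from plan import *
plan([(.437,.143,.14,85)])"
```

```text
(0.437, 0.143, 0.14, 85) [-0.941, -0.982, 0.064, 0.014, -0.01, -0.003]
```

>>> play_rows(
  series=[
    [-0.19,-0.2,0.01,0,0,0],
    [-0.4,-0.42,0.03,0,0,0],
    [-0.67,-0.7,0.05,0,0,0],
    [-0.941,-0.982,0.064,0.01,-0.01,0],
    [-0.941,-0.982,0.064,0.01,-0.01,0],
  ],
  fingers=0.3,
)

```text
time: 17.6
ee_pos: [0.4326, 0.1397, 0.2982]
eef_rot: [0.738, 0.674, -0.005, -0.001]
ft_force: [0.3, 1.1, 1.1]
width: 0.0563
grip_force: 0.0
```

>>> play_rows(
  series=[
    [0,0,0,0,0,0],
    [0,0,0,0,0,0],
    [0,0,0,0,0,0],
  ],
)

```text
time: 17.9
ee_pos: [0.4363, 0.1434, 0.2991]
eef_rot: [0.738, 0.675, -0.003, 0.0]
ft_force: [-0.2, -0.2, -0.4]
width: 0.0565
grip_force: 0.0
```

```bash
python3 -c "
from look import *
look('valve_a',valve,(.437,.143,.3),(.005,.005,.2),'pics/w6.png')
o=cv2.imread('pics/w6.png'); cv2.imwrite('pics/w6.png',cv2.resize(o[:270,170:490],None,fx=2,fy=2))"
```

```text
t 17.9 ee [0.4363 0.1434 0.2991] psi 84.96
cand 316 196 1077 0.93
cand 481 52 1070 0.91
valve_a [0.4358 0.1484 1.3796] 0.05600881576538086
```

View pics/w6.png

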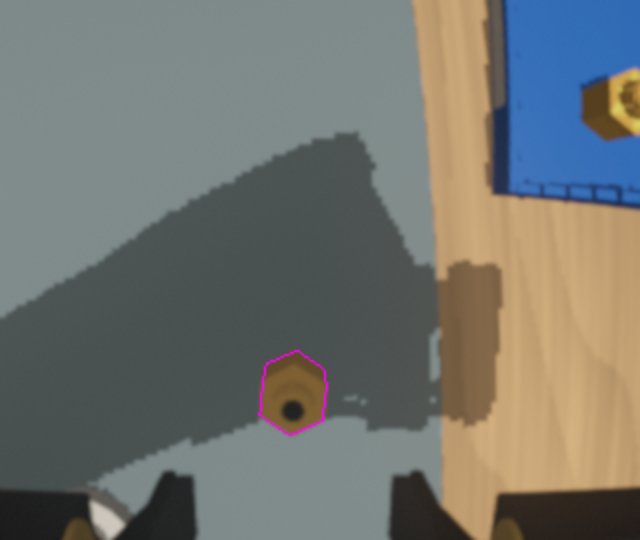

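Valve 2 is at (294,393) in the crop; the fit gives a vertex direction of 79°, so psi = 79°. The placed valve is upright at (615,105).

```bash
python3 -c "
from plan import *
plan([(.4358,.1484,.065,79),(.4358,.1484,.0235,79)])"
```

```text
(0.4358, 0.1484, 0.065, 79) [0.036, -0.004, 0.468, -0.009, 0.011, 0.199]
(0.4358, 0.1484, 0.0235, 79) [0.0, 0.0, 0.277, 0.0, -0.0, -0.0]
```

>>> play_rows(
  series=[
    [0.036,-0.004,0.16,-0.01,0.01,0.1],
    [0.036,-0.004,0.32,-0.01,0.01,0.199],
    [0.036,-0.004,0.468,-0.01,0.01,0.199],
    [0.036,-0.004,0.468,-0.01,0.01,0.199],
    [0.036,-0.004,0.468,-0.01,0.01,0.199],
  ],
)

```text
time: 18.5
ee_pos: [0.4355, 0.148, 0.2287]
eef_rot: [0.772, 0.636, -0.0, 0.0]
ft_force: [-0.1, 0.3, 0.8]
width: 0.0565
grip_force: 0.0
```

```bash
python3 -c "
from plan import *
plan([(.4358,.1484,.0235,79)])"
```

```text
(0.4358, 0.1484, 0.0235, 79) [0.004, 0.002, 0.278, -0.0, 0.002, -0.001]
```

>>> play_rows(
  series=[
    [0.004,0.002,0.14,0,0,0],
    [0.004,0.002,0.278,0,0,0],
    [0.004,0.002,0.278,0,0,0],
  ],
)

```text
time: 18.8
ee_pos: [0.4361, 0.1486, 0.1868]
eef_rot: [0.772, 0.636, 0.0, 0.0]
ft_force: [0.0, 0.5, 0.8]
width: 0.0566
grip_force: 0.0
```

>>> play_rows(
  series=[
    [0,0,0,0,0,0],
    [0,0,0,0,0,0],
    [0,0,0,0,0,0],
    [0,0,0,0,0,0],
    [0,0,0,0,0,0],
  ],
  fingers=-1,
  squeeze=25,
)

```text
time: 19.3
ee_pos: [0.4356, 0.1484, 0.1871]
eef_rot: [0.772, 0.636, 0.0, 0.0]
ft_force: [-0.8, 0.4, 4.2]
width: 0.0269
grip_force: 25.0
```

```bash
python3 -c "
from plan import *
x,y=inbin('b',-.041,.033); print(x,y)
plan([(.4358,.1484,.155,79),(x,y,.155,85),(x,y,.05,85)])"
```

```text
0.6006 0.3345
(0.4358, 0.1484, 0.155, 79) [0.001, 0.002, -0.876, 0.001, -0.0, -0.001]
(np.float64(0.6006), np.float64(0.3345), 0.155, 85) [0.714, 0.421, 0.0, 0.0, -0.0, -0.1]
(np.float64(0.6006), np.float64(0.3345), 0.155, 85) [0.69, 0.457, 0.001, 0.0, -0.0, -0.1]
(np.float64(0.6006), np.float64(0.3345), 0.05, 85) [0.0, -0.0, 0.7, 0.0, -0.0, -0.0]
```

>>> play_rows(
  series=[
    [0,0,-0.1,0,0,0],
    [0,0,-0.36,0,0,0],
    [0,0,-0.62,0,0,0],
    [0,0,-0.876,0,0,0],
  ],
)

```text
time: 19.7
ee_pos: [0.4351, 0.148, 0.3196]
eef_rot: [0.772, 0.636, -0.0, 0.0]
ft_force: [0.3, 1.6, -0.5]
width: 0.0271
grip_force: 25.0
```

>>> play_rows(
  series=[
    [0.14,0.08,0,0,0,-0.02],
    [0.33,0.19,0,0,0,-0.05],
    [0.52,0.305,0,0,0,-0.08],
    [0.714,0.421,0,0,0,-0.1],
  ],
)

```text
time: 20.1
ee_pos: [0.5186, 0.2423, 0.3181]
eef_rot: [0.755, 0.656, -0.0, 0.0]
ft_force: [0.4, 0.6, 0.0]
width: 0.027
grip_force: 25.0
```

>>> play_rows(
  series=[
    [0.19,0.12,0,0,0,-0.03],
    [0.38,0.25,0,0,0,-0.06],
    [0.57,0.38,0,0,0,-0.08],
    [0.69,0.457,0,0,0,-0.1],
    [0.69,0.457,0,0,0,-0.1],
  ],
)

```text
time: 20.6
ee_pos: [0.6008, 0.3366, 0.3168]
eef_rot: [0.737, 0.676, -0.0, -0.0]
ft_force: [-1.1, -0.7, -2.7]
width: 0.0274
grip_force: 25.0
```

>>> play_rows(
  series=[
    [0,0,0,0,0,0],
    [0,0,0,0,0,0],
    [0,0,0,0,0,0],
  ],
)

```text
time: 20.9
ee_pos: [0.6001, 0.3334, 0.3184]
eef_rot: [0.738, 0.675, -0.0, 0.0]
ft_force: [0.1, -0.1, -1.6]
width: 0.0272
grip_force: 25.0
```

```bash
python3 -c "
from plan import *
plan([(.6006,.3345,.05,85)])"
```

```text
(0.6006, 0.3345, 0.05, 85) [0.008, 0.002, 0.7, 0.0, 0.001, -0.003]
```

Lower to just above the floor, then check height.

>>> play_rows(
  series=[
    [0.008,0.002,0.17,0,0,0],
    [0.008,0.002,0.35,0,0,0],
    [0.008,0.002,0.53,0,0,0],
    [0.008,0.002,0.7,0,0,0],
    [0.008,0.002,0.7,0,0,0],
  ],
)

```text
time: 21.4
ee_pos: [0.5993, 0.3344, 0.2097]
eef_rot: [0.738, 0.675, -0.003, -0.0]
ft_force: [-0.6, -0.1, -1.1]
width: 0.027
grip_force: 25.0
```

>>> play_rows(
  series=[
    [0,0,0.045,0,0,0],
    [0,0,0.09,0,0,0],
    [0,0,0.135,0,0,0],
    [0,0,0.15,0,0,0],
    [0,0,0.15,0,0,0],
  ],
)

```text
time: 21.9
ee_pos: [0.6007, 0.3354, 0.1905]
eef_rot: [0.738, 0.675, -0.0, 0.0]
ft_force: [0.3, -1.1, -1.0]
width: 0.027
grip_force: 25.0
```

>>> play_rows(
  series=[
    [0,0,0,0,0,0],
    [0,0,0,0,0,0],
  ],
)

```text
time: 22.1
ee_pos: [0.6009, 0.3354, 0.1911]
eef_rot: [0.738, 0.675, 0.0, 0.0]
ft_force: [-0.5, 0.3, -1.5]
width: 0.027
grip_force: 25.0
```

>>> play_rows(
  series=[
    [0,0,0.01,0,0,0],
    [0,0,0.019,0,0,0],
    [0,0,0.019,0,0,0],
    [0,0,0.019,0,0,0],
  ],
)

```text
time: 22.5
ee_pos: [0.6009, 0.3354, 0.1883]
eef_rot: [0.738, 0.675, 0.0, 0.0]
ft_force: [-1.6, -1.2, 4.3]
width: 0.0271
grip_force: 25.0
```

>>> play_rows(
  series=[
    [0,0,0,0,0,0],
    [0,0,0,0,0,0],
    [0,0,0,0,0,0],
  ],
  fingers=0,
)

```text
time: 22.8
ee_pos: [0.6008, 0.3354, 0.1876]
eef_rot: [0.738, 0.675, -0.0, 0.0]
ft_force: [0.2, 0.3, -0.2]
width: 0.0404
grip_force: 0.0
```

>>> play_rows(
  series=[
    [0,0,-0.1,0,0,0],
    [0,0,-0.3,0,0,0],
    [0,0,-0.6,0,0,0],
    [0,0,-0.8,0,0,0],
    [0,0,-0.8,0,0,0],
  ],
)

```text
time: 23.3
ee_pos: [0.6021, 0.3357, 0.3148]
eef_rot: [0.738, 0.675, 0.005, 0.001]
ft_force: [1.1, 1.1, 0.3]
width: 0.0435
grip_force: 0.0
```

```bash
python3 -c "
from plan import *
plan([(.48,-.018,.14,92.3)])"
```

```text
(0.48, -0.018, 0.14, 92.3) [-0.807, -0.201, 0.019, 0.005, -0.003, -0.082]
(0.48, -0.018, 0.14, 92.3) [-0.797, -0.235, 0.021, 0.005, -0.003, -0.082]
(0.48, -0.018, 0.14, 92.3) [-0.787, -0.27, 0.023, 0.005, -0.004, -0.081]
```

>>> play_rows(
  series=[
    [-0.2,-0.05,0,0,0,-0.02],
    [-0.4,-0.1,0.01,0,0,-0.04],
    [-0.6,-0.15,0.015,0,0,-0.06],
    [-0.807,-0.201,0.019,0.005,-0.003,-0.082],
  ],
  fingers=0.6,
)

```text
time: 23.7
ee_pos: [0.5595, 0.2164, 0.3053]
eef_rot: [0.723, 0.691, -0.001, -0.0]
ft_force: [0.8, -0.1, -0.2]
width: 0.0659
grip_force: 0.0
```

>>> play_rows(
  series=[
    [-0.27,-0.08,0,0,0,-0.03],
    [-0.53,-0.16,0.01,0,0,-0.06],
    [-0.797,-0.235,0.021,0.005,-0.003,-0.082],
  ],
)

```text
time: 24.0
ee_pos: [0.5187, 0.0981, 0.3026]
eef_rot: [0.708, 0.707, -0.003, -0.001]
ft_force: [1.4, -0.1, -0.0]
width: 0.0693
grip_force: 0.0
```

>>> play_rows(
  series=[
    [-0.26,-0.09,0,0,0,-0.03],
    [-0.53,-0.18,0.01,0,0,-0.06],
    [-0.787,-0.27,0.023,0.005,-0.004,-0.081],
    [-0.787,-0.27,0.023,0.005,-0.004,-0.081],
    [-0.787,-0.27,0.023,0.005,-0.004,-0.081],
  ],
)

```text
time: 24.5
ee_pos: [0.4785, -0.0189, 0.2998]
eef_rot: [0.693, 0.72, -0.004, -0.001]
ft_force: [0.5, 1.2, 0.5]
width: 0.0699
grip_force: 0.0
```

>>> play_rows(
  series=[
    [0,0,0,0,0,0],
    [0,0,0,0,0,0],
    [0,0,0,0,0,0],
  ],
)

```text
time: 24.8
ee_pos: [0.4789, -0.0174, 0.2992]
eef_rot: [0.692, 0.722, -0.005, -0.001]
ft_force: [0.3, 0.1, -0.1]
width: 0.0698
grip_force: 0.0
```

```bash
python3 -c "
from look import *
look('knob_a',knob,(.48,-.018),(.005,.005),'pics/w7.png')
plan([(.48,-.018,.14,92.3)])"
```

```text
t 24.8 ee [ 0.4789 -0.0174  0.2992] psi 92.4
cand 282 312 1011 0.91
cand 316 200 2063 0.88
knob_a [ 0.4773 -0.0172] 0.09494262933731079
(0.48, -0.018, 0.14, 92.3) [-0.002, 0.008, -0.029, -0.016, 0.01, 0.002]
```

View pics/w7.png

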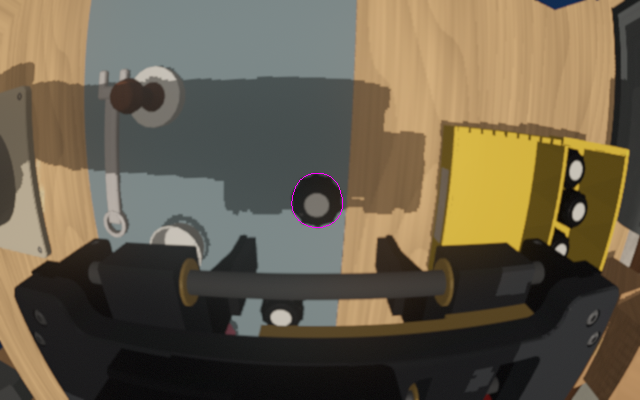

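The black knob is at (317,200) with a good circle fit at (0.477, −0.017). The basket is about 115 mm away, clear.

```bash
python3 -c "
from plan import *
plan([(.4773,-.0172,.07,92.3)])"
```

```text
(0.4773, -0.0172, 0.07, 92.3) [0.007, -0.006, 0.438, -0.016, 0.01, 0.002]
```

>>> play_rows(
  series=[
    [0.007,-0.006,0.15,-0.016,0.01,0],
    [0.007,-0.006,0.3,-0.016,0.01,0],
    [0.007,-0.006,0.438,-0.016,0.01,0],
    [0.007,-0.006,0.438,-0.016,0.01,0],
    [0.007,-0.006,0.438,-0.016,0.01,0],
  ],
)

```text
time: 25.4
ee_pos: [0.4774, -0.0176, 0.2339]
eef_rot: [0.693, 0.721, -0.0, 0.0]
ft_force: [-0.3, -0.8, 0.2]
width: 0.0695
grip_force: 0.0
```

```bash
python3 -c "
from plan import *
plan([(.4773,-.0172,.024,92.3)])"
```

```text
(0.4773, -0.0172, 0.024, 92.3) [0.003, -0.0, 0.309, -0.0, 0.0, 0.0]
```

>>> play_rows(
  series=[
    [0.003,0,0.15,0,0,0],
    [0.003,0,0.306,0,0,0],
    [0.003,0,0.306,0,0,0],
    [0.003,0,0.306,0,0,0],
  ],
)

```text
time: 25.8
ee_pos: [0.4777, -0.0173, 0.1888]
eef_rot: [0.693, 0.721, 0.0, 0.0]
ft_force: [0.1, -0.2, 0.1]
width: 0.0693
grip_force: 0.0
```

>>> play_rows(
  series=[
    [0,0,0,0,0,0],
    [0,0,0,0,0,0],
    [0,0,0,0,0,0],
    [0,0,0,0,0,0],
    [0,0,0,0,0,0],
  ],
  fingers=-1,
  squeeze=20,
)

```text
time: 26.3
ee_pos: [0.4773, -0.0172, 0.188]
eef_rot: [0.693, 0.721, 0.0, 0.0]
ft_force: [-1.5, 0.0, 5.2]
width: 0.0436
grip_force: 20.0
```

```bash
python3 -c "
from plan import *
x,y=inbin('y',-.041,.034); print(x,y, inbin('y',-.041,-.034))
plan([(.4773,-.0172,.155,92.3),(x,y,.155,92.3)])"
```

```text
0.6537 0.0218 (np.float64(0.6564), np.float64(-0.0461))
(0.4773, -0.0172, 0.155, 92.3) [0.001, 0.0, -0.87, 0.002, -0.001, 0.0]
(np.float64(0.6537), np.float64(0.0218), 0.155, 92.3) [0.106, 0.593, -0.0, -0.0, 0.0, 0.0]
(np.float64(0.6537), np.float64(0.0218), 0.155, 92.3) [0.106, 0.593, -0.0, -0.0, 0.0, 0.0]
```

>>> play_rows(
  series=[
    [0,0,-0.1,0,0,0],
    [0,0,-0.36,0,0,0],
    [0,0,-0.62,0,0,0],
    [0,0,-0.87,0,0,0],
  ],
)

```text
time: 26.7
ee_pos: [0.4769, -0.0175, 0.3196]
eef_rot: [0.693, 0.721, 0.0, 0.0]
ft_force: [0.3, 0.9, -1.2]
width: 0.0433
grip_force: 20.0
```

>>> play_rows(
  series=[
    [0.02,0.13,0,0,0,0],
    [0.05,0.28,0,0,0,0],
    [0.08,0.44,0,0,0,0],
    [0.106,0.593,0,0,0,0],
  ],
)

```text
time: 27.1
ee_pos: [0.5662, 0.0026, 0.3181]
eef_rot: [0.693, 0.721, 0.0, -0.0]
ft_force: [0.7, 0.4, -0.3]
width: 0.0436
grip_force: 20.0
```

>>> play_rows(
  series=[
    [0.03,0.17,0,0,0,0],
    [0.06,0.33,0,0,0,0],
    [0.09,0.48,0,0,0,0],
    [0.106,0.593,0,0,0,0],
    [0.106,0.593,0,0,0,0],
  ],
)

```text
time: 27.6
ee_pos: [0.6548, 0.0224, 0.3174]
eef_rot: [0.692, 0.722, -0.0, 0.0]
ft_force: [-0.4, -0.2, -0.5]
width: 0.0435
grip_force: 20.0
```

>>> play_rows(
  series=[
    [0,0,0,0,0,0],
    [0,0,0,0,0,0],
    [0,0,0,0,0,0],
  ],
)

```text
time: 27.9
ee_pos: [0.6531, 0.0214, 0.3185]
eef_rot: [0.693, 0.721, 0.0, -0.0]
ft_force: [0.3, 0.2, -0.3]
width: 0.0431
grip_force: 20.0
```

```bash
python3 -c "
from plan import *
cv2.imwrite('pics/w8.png',vision.camera('wrist')[:300,150:600])
plan([(.6537,.0218,.05,92.3)])"
```

```text
(0.6537, 0.0218, 0.05, 92.3) [0.002, 0.003, 0.7, 0.001, -0.001, -0.0]
```

View pics/w8.png

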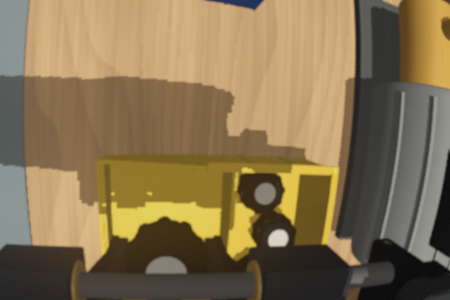

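The knob is centred between the front wall and the divider of the yellow bin. Lower it.

>>> play_rows(
  series=[
    [0.002,0.003,0.17,0,0,0],
    [0.002,0.003,0.35,0,0,0],
    [0.002,0.003,0.53,0,0,0],
    [0.002,0.003,0.7,0,0,0],
    [0.002,0.003,0.7,0,0,0],
  ],
)

```text
time: 28.45
ee_pos: [0.6525, 0.0221, 0.21]
eef_rot: [0.693, 0.721, -0.002, -0.002]
ft_force: [-1.0, -0.5, -0.8]
width: 0.0435
grip_force: 20.0
```

>>> play_rows(
  series=[
    [0,0,0.045,0,0,0],
    [0,0,0.09,0,0,0],
    [0,0,0.135,0,0,0],
    [0,0,0.135,0,0,0],
    [0,0,0.135,0,0,0],
  ],
)

```text
time: 28.95
ee_pos: [0.6543, 0.022, 0.1933]
eef_rot: [0.693, 0.721, 0.0, 0.0]
ft_force: [0.3, -0.1, 0.6]
width: 0.0435
grip_force: 20.0
```

>>> play_rows(
  series=[
    [0,0,0,0,0,0],
    [0,0,0,0,0,0],
  ],
)

```text
time: 29.15
ee_pos: [0.6543, 0.022, 0.1934]
eef_rot: [0.693, 0.721, 0.0, 0.0]
ft_force: [-0.5, 0.5, -1.3]
width: 0.0435
grip_force: 20.0
```

>>> play_rows(
  series=[
    [0,0,0.013,0,0,0],
    [0,0,0.026,0,0,0],
    [0,0,0.026,0,0,0],
    [0,0,0.026,0,0,0],
  ],
)

```text
time: 29.55
ee_pos: [0.6542, 0.022, 0.1891]
eef_rot: [0.693, 0.721, 0.0, 0.0]
ft_force: [-0.9, 0.7, 0.7]
width: 0.0438
grip_force: 20.0
```

>>> play_rows(
  series=[
    [0,0,0,0,0,0],
    [0,0,0,0,0,0],
    [0,0,0,0,0,0],
  ],
  fingers=0.28,
)

```text
time: 29.85
ee_pos: [0.6541, 0.022, 0.1891]
eef_rot: [0.693, 0.721, 0.0, 0.0]
ft_force: [-0.7, -0.3, 0.3]
width: 0.0544
grip_force: 0.0
```

>>> play_rows(
  series=[
    [0,0,-0.1,0,0,0],
    [0,0,-0.3,0,0,0],
    [0,0,-0.6,0,0,0],
    [0,0,-0.8,0,0,0],
    [0,0,-0.8,0,0,0],
  ],
)

```text
time: 30.35
ee_pos: [0.6554, 0.0215, 0.3156]
eef_rot: [0.693, 0.721, 0.004, 0.003]
ft_force: [0.3, 0.2, -0.2]
width: 0.056
grip_force: 0.0
```

```bash
python3 -c "
from plan import *
plan([(.447,-.134,.14,92.3)])"
```

```text
(0.447, -0.134, 0.14, 92.3) [-0.49, -0.715, 0.033, 0.009, -0.001, -0.0]
(0.447, -0.134, 0.14, 92.3) [-0.49, -0.715, 0.037, 0.009, -0.001, -0.001]
```

>>> play_rows(
  series=[
    [-0.12,-0.18,0,0,0,0],
    [-0.25,-0.36,0.01,0,0,0],
    [-0.49,-0.715,0.033,0.009,0,0],
  ],
  fingers=0.6,
)

```text
time: 30.65
ee_pos: [0.5611, -0.0467, 0.3051]
eef_rot: [0.692, 0.722, -0.001, -0.001]
ft_force: [-0.5, -1.6, 0.7]
width: 0.0677
grip_force: 0.0
```

>>> play_rows(
  series=[
    [-0.2,-0.28,0,0,0,0],
    [-0.37,-0.53,0.02,0,0,0],
    [-0.49,-0.715,0.037,0.009,0,0],
    [-0.49,-0.715,0.037,0.009,0,0],
    [-0.49,-0.715,0.037,0.009,0,0],
  ],
)

```text
time: 31.15
ee_pos: [0.4571, -0.1252, 0.3003]
eef_rot: [0.693, 0.721, -0.002, -0.003]
ft_force: [-0.1, 0.4, 0.0]
width: 0.0696
grip_force: 0.0
```

>>> play_rows(
  series=[
    [0,0,0,0,0,0],
    [0,0,0,0,0,0],
    [0,0,0,0,0,0],
  ],
)

```text
time: 31.45
ee_pos: [0.4578, -0.1244, 0.2997]
eef_rot: [0.692, 0.722, -0.003, -0.003]
ft_force: [-0.1, 0.1, 1.3]
width: 0.0699
grip_force: 0.0
```

```bash
python3 -c "
from look import *
look('knob_a',knob,(.447,-.134),(.005,.005),'pics/w9.png')"
```

```text
t 31.45 ee [ 0.4578 -0.1244  0.2997] psi 92.37
cand 304 318 555 0.97
cand 306 211 1971 0.66
cand 530 64 1541 0.64
cand 217 250 778 0.62
cand 391 317 431 0.3
knob_a [ 0.4464 -0.1347] 0.11918866634368896
```

View pics/w9.png

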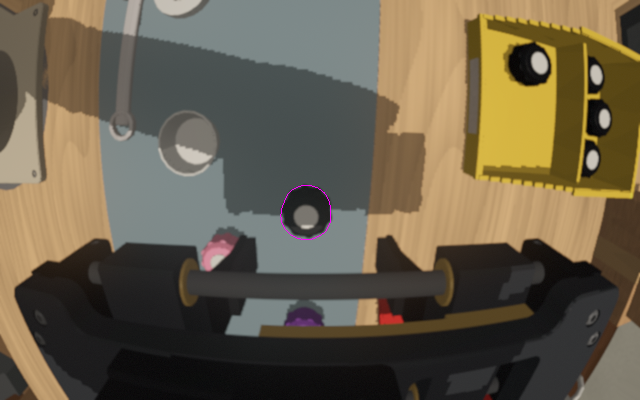

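The second black knob is at (306,212); the pink one at (217,250) and purple one at (304,318) are left alone. The first knob stands in the bin at (530,64).

```bash
python3 -c "
from plan import *
plan([(.4464,-.1347,.07,92.3)])"
```

```text
(0.4464, -0.1347, 0.07, 92.3) [-0.064, -0.073, 0.442, -0.018, 0.0, 0.001]
```

>>> play_rows(
  series=[
    [-0.064,-0.073,0.15,-0.018,0,0],
    [-0.064,-0.073,0.3,-0.018,0,0],
    [-0.064,-0.073,0.442,-0.018,0,0],
    [-0.064,-0.073,0.442,-0.018,0,0],
    [-0.064,-0.073,0.442,-0.018,0,0],
  ],
  fingers=0.5,
)

```text
time: 32.05
ee_pos: [0.4463, -0.1351, 0.2339]
eef_rot: [0.693, 0.721, -0.0, -0.0]
ft_force: [0.3, 0.2, 0.8]
width: 0.0655
grip_force: 0.0
```

```bash
python3 -c "
from look import *
plan([(.4464,-.1347,.0245,92.3)])"
```

```text
(0.4464, -0.1347, 0.0245, 92.3) [0.002, 0.001, 0.306, -0.001, 0.0, 0.0]
```

>>> play_rows(
  series=[
    [0.002,0,0.15,0,0,0],
    [0.002,0,0.306,0,0,0],
    [0.002,0,0.306,0,0,0],
    [0.002,0,0.306,0,0,0],
  ],
)

```text
time: 32.45
ee_pos: [0.4465, -0.1349, 0.1888]
eef_rot: [0.693, 0.721, 0.0, 0.0]
ft_force: [0.2, -0.3, 0.7]
width: 0.0654
grip_force: 0.0
```

>>> play_rows(
  series=[
    [0,0,0,0,0,0],
    [0,0,0,0,0,0],
    [0,0,0,0,0,0],
    [0,0,0,0,0,0],
    [0,0,0,0,0,0],
  ],
  fingers=-1,
  squeeze=20,
)

```text
time: 32.95
ee_pos: [0.4463, -0.1347, 0.1881]
eef_rot: [0.693, 0.721, 0.001, 0.0]
ft_force: [-1.5, 1.1, 6.8]
width: 0.0437
grip_force: 20.0
```

```bash
python3 -c "
from plan import *
plan([(.4464,-.1347,.155,92.3),(.6564,-.0461,.155,92.3)])"
```

```text
(0.4464, -0.1347, 0.155, 92.3) [0.001, 0.002, -0.869, 0.002, -0.001, 0.0]
(0.6564, -0.0461, 0.155, 92.3) [0.267, 0.711, -0.0, 0.0, 0.0, 0.0]
(0.6564, -0.0461, 0.155, 92.3) [0.266, 0.711, -0.0, 0.0, 0.0, 0.0]
```

>>> play_rows(
  series=[
    [0,0,-0.1,0,0,0],
    [0,0,-0.36,0,0,0],
    [0,0,-0.62,0,0,0],
    [0,0,-0.869,0,0,0],
  ],
)

```text
time: 33.35
ee_pos: [0.4456, -0.1349, 0.3195]
eef_rot: [0.693, 0.721, 0.0, 0.0]
ft_force: [0.6, -0.1, -1.1]
width: 0.0438
grip_force: 20.0
```

>>> play_rows(
  series=[
    [0.05,0.14,0,0,0,0],
    [0.12,0.33,0,0,0,0],
    [0.195,0.52,0,0,0,0],
    [0.267,0.711,0,0,0,0],
  ],
)

```text
time: 33.75
ee_pos: [0.5519, -0.0898, 0.318]
eef_rot: [0.693, 0.721, 0.0, -0.0]
ft_force: [-0.3, -0.8, -0.3]
width: 0.0437
grip_force: 20.0
```

>>> play_rows(
  series=[
    [0.07,0.19,0,0,0,0],
    [0.14,0.38,0,0,0,0],
    [0.21,0.56,0,0,0,0],
    [0.266,0.711,0,0,0,0],
    [0.266,0.711,0,0,0,0],
  ],
)

```text
time: 34.25
ee_pos: [0.6577, -0.0438, 0.317]
eef_rot: [0.692, 0.722, 0.0, -0.0]
ft_force: [-0.1, -0.0, -0.3]
width: 0.0434
grip_force: 20.0
```

>>> play_rows(
  series=[
    [0,0,0,0,0,0],
    [0,0,0,0,0,0],
    [0,0,0,0,0,0],
  ],
)

```text
time: 34.55
ee_pos: [0.6553, -0.047, 0.3183]
eef_rot: [0.693, 0.721, 0.0, 0.0]
ft_force: [-0.1, -0.3, -0.0]
width: 0.0432
grip_force: 20.0
```

```bash
python3 -c "
from plan import *
plan([(.6564,-.0461,.05,92.3)])"
```

```text
(0.6564, -0.0461, 0.05, 92.3) [0.006, 0.007, 0.699, 0.001, -0.001, -0.002]
```

>>> play_rows(
  series=[
    [0.004,0.004,0.17,0,0,0],
    [0.004,0.004,0.35,0,0,0],
    [0.004,0.004,0.53,0,0,0],
    [0.004,0.004,0.699,0,0,0],
    [0.004,0.004,0.699,0,0,0],
  ],
)

```text
time: 35.05
ee_pos: [0.6548, -0.0457, 0.2101]
eef_rot: [0.693, 0.721, -0.002, -0.002]
ft_force: [-1.0, 0.0, -1.6]
width: 0.0433
grip_force: 20.0
```

>>> play_rows(
  series=[
    [0,0,0.045,0,0,0],
    [0,0,0.09,0,0,0],
    [0,0,0.135,0,0,0],
    [0,0,0.135,0,0,0],
    [0,0,0.135,0,0,0],
  ],
)

```text
time: 35.55
ee_pos: [0.6567, -0.0457, 0.1933]
eef_rot: [0.693, 0.721, 0.0, 0.0]
ft_force: [-0.1, -1.1, -1.0]
width: 0.044
grip_force: 20.0
```

>>> play_rows(
  series=[
    [0,0,0,0,0,0],
    [0,0,0,0,0,0],
  ],
)

```text
time: 35.75
ee_pos: [0.6567, -0.0457, 0.1934]
eef_rot: [0.693, 0.721, 0.0, 0.0]
ft_force: [-0.3, 0.0, -1.1]
width: 0.0436
grip_force: 20.0
```

>>> play_rows(
  series=[
    [0,0,0.013,0,0,0],
    [0,0,0.026,0,0,0],
    [0,0,0.026,0,0,0],
    [0,0,0.026,0,0,0],
  ],
)

```text
time: 36.15
ee_pos: [0.6566, -0.0457, 0.1893]
eef_rot: [0.693, 0.721, 0.0, 0.0]
ft_force: [-1.0, -0.1, 2.2]
width: 0.0433
grip_force: 20.0
```

>>> play_rows(
  series=[
    [0,0,0,0,0,0],
    [0,0,0,0,0,0],
    [0,0,0,0,0,0],
  ],
  fingers=0.28,
)

```text
time: 36.45
ee_pos: [0.6565, -0.0457, 0.189]
eef_rot: [0.693, 0.721, 0.0, 0.0]
ft_force: [-0.2, 0.3, 0.1]
width: 0.0543
grip_force: 0.0
```

>>> play_rows(
  series=[
    [0,0,-0.1,0,0,0],
    [0,0,-0.3,0,0,0],
    [0,0,-0.6,0,0,0],
    [0,0,-0.9,0,0,0],
    [0,0,-0.9,0,0,0],
  ],
)

```text
time: 36.95
ee_pos: [0.658, -0.0466, 0.3324]
eef_rot: [0.693, 0.721, 0.004, 0.004]
ft_force: [0.4, -0.1, -0.4]
width: 0.056
grip_force: 0.0
```

>>> play_rows(
  series=[
    [-0.1,-0.3,-0.2,0,0,0],
    [-0.1,-0.6,-0.5,0,0,0],
    [-0.1,-0.8,-0.8,0,0,0],
    [-0.1,-0.8,-0.8,0,0,0],
    [-0.1,-0.8,-0.8,0,0,0],
  ],
)

```text
time: 37.45
ee_pos: [0.536, -0.0667, 0.4481]
eef_rot: [0.693, 0.721, 0.003, 0.002]
ft_force: [1.0, -0.0, -0.2]
width: 0.0556
grip_force: 0.0
```

```bash
python3 -c "
from plan import *
w=vision.camera('wrist'); s=vision.camera('scene')
a=cv2.resize(w[:240],(800,300)); b=cv2.resize(s[110:350,150:490],(425,300)); 
cv2.imwrite('pics/f.png',np.vstack([a,np.hstack([b,np.zeros((300,375,3),np.uint8)])]))"
```

```text
(no output)
```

View pics/f.png

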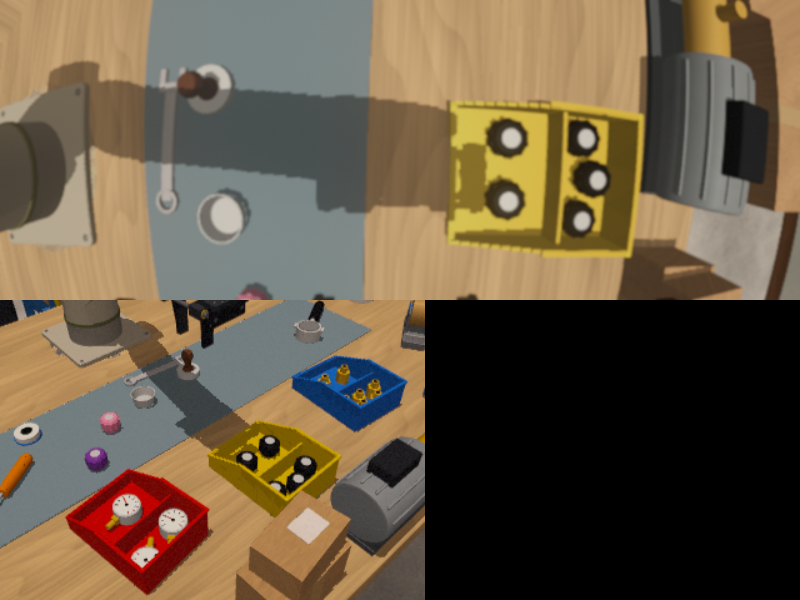

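Both knobs stand at (508,138) and (505,200) in the yellow front compartment. The gauge is in red at (126,508), and both valves are upright in blue at (325,378) and (343,373). The screwdriver and portafilter have not moved. Handing in.

```bash
python3 -c "
from bench import job
print(job.close_job())"
```

```text
the job is handed in; nothing more can be done
None
```

The job is handed in (no verdict was returned): the last pictures show both knobs in the yellow bin, both valves in the blue and the gauge in the red, all upright in the front compartments, with the portafilter and screwdriver left where they lay.

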